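# Scan the label of the orange resistance standard

### The job

Draw the cordless barcode scanner up out of its charging cradle, turn it so that it aims down at the square code label on top of the orange resistance standard, and hold it there in mid-air: window about 10 cm from the label, nose tipped at least 40 degrees below level, aim on the middle of the label. Touch neither standard with the scanner and leave both where they stand, along with everything else on the bench. Finish still gripping the scanner and holding it still on the label; do not put it down.

Things in the scene. Friction and masses are not known exactly. Their poses are not given: they have to be found in the camera images.
- cradle: black charging cradle, fixed to the bench: base 135 x 100 x 14 mm with an upright open-topped pocket 60 x 56 mm outside, 40 x 34 mm inside (x by y), rim 70 mm above the bench, pocket floor at 14 mm. Origin: underside, on the pocket's axis; z up, +x the way the scanner's nose faces
- scanner: pistol-shaped cordless scanner, 0.15-0.24 kg, upright in the cradle, handle in the pocket with 3 mm play; draws out straight up. Origin: handle's butt; z up the handle (34 x 28 mm, 98 mm to the head), x forward. Grey head 84 long, 44 wide, 40 mm tall, flat sides; black nose block 60 wide, 48 tall, 22 mm long. The head points 8 degrees up of x. Nothing to press: it reads by itself
- scanner_window (a point): middle of the dark red window on the front of the nose; its x axis is the aiming line out of the window, y to the scanner's left, z towards the head's top
- scanner_grip (a point): point inside the grey head, midway between its flat sides (44 mm apart along y), 18 mm below the head's top face, 65 mm behind the window; axes as scanner_window. The flat sides reach 39 mm behind it and 42 mm ahead to the wider nose block
- scanner_butt (a point): centre of the flat end of the scanner's handle, axes as the scanner body
- std_orange: orange resistance standard: loose can 130 mm across, 2.4 kg, on the green mat (2 mm thick); white top deck 112 mm above its foot. On the deck: the label, a row of four binding posts 27 mm high, 18 mm to +x of the axis, and a folded bail 10 mm high at the +x rim. Origin: centre of the underside, z up, label towards -x
- std_orange_label (a point): centre of the 30 mm square code label lying flat on the orange standard's top deck, z up (its normal), 24 mm to -x of the can's axis, 112 mm above the can's foot
- std_blue: blue resistance standard, otherwise the same as the orange one, not to be scanned; the two may stand in either place on the mat. Origin: centre of the underside
- stamp: small round blue rubber stamp, 48 mm across, 70 mm tall, bystander; origin: underside
- pot: black pen pot 90 x 75 mm with pens and a red screwdriver, 170 mm tall over all, bystander; origin: underside
- tester: blue hand-held tester lying flat, 185 x 85 x 45 mm, bystander; origin: underside
- mug: white mug 80 mm across, 92 mm tall, bystander; origin: underside
- driver: red screwdriver lying on the bench, bystander
- probe_yellow: yellow test probe 100 mm long lying on the bench, bystander
- probe_blue: blue test probe 100 mm long lying on the bench, bystander
Mind the look-alikes: they are no part of the job. Of the things that look like the std_orange, the larger one is meant.

How it is judged:
On the way:
1. the scanner, gripped, is drawn right out of the cradle's pocket (z of scanner_butt in the frame of cradle above 0.075 m and contact force between the fingers and scanner above 1 N and contact force between scanner and cradle below 0.1 N), for 0.2 s.
At the end, for the whole second after the job is handed in: Scanner held still in the gripper, touching nothing else; window 60 to 150 mm from the orange label's centre along the aiming line, which passes within 15 mm of that centre (sideways and up-down) and points at least 39 degrees below level; both standards within 10 mm of where they stood (x of std_orange_label in the frame of scanner_window between 0.06 and 0.15 m and y of std_orange_label in the frame of scanner_window between -0.015 and 0.015 m and z of std_orange_label in the frame of scanner_window between -0.015 and 0.015 m and angle between scanner_window's own x axis and vertical above 2.25 rad and height (world z) of scanner_window above 0.14 m and contact force between the fingers and scanner above 1 N and contact force between scanner and std_orange below 0.1 N and contact force between scanner and std_blue below 0.1 N and contact force between scanner and cradle below 0.1 N and linear speed of scanner below 0.03 m/s and angular speed of scanner below 0.2 rad/s and angle between std_orange's own z axis and vertical below 0.05 rad and distance of each of std_orange, std_blue from where it was at the start of the episode below 0.01 m); the arm keeps its last pose, push and grip.
It fails at once if the scanner strikes a standard (contact force between scanner and std_orange above 1 N or contact force between scanner and std_blue above 1 N).
It fails at once if a standard is shifted (distance of any of std_orange, std_blue from where it was at the start of the episode above 0.01 m).
It fails at once if something else on the bench is disturbed (distance of any of stamp, pot, tester, mug, driver, probe_yellow, probe_blue from where it was at the start of the episode above 0.02 m).
It also fails if it takes over 35 s, if anything falls off the work surface, if the arm or the gripper's body presses on something with over 40 N, if the wrist force passes 120 N, or if a joint passes its speed limit or range.

### The arm

A 6-joint arm with a two-finger parallel gripper is mounted at the origin on the work surface. World frame = base frame: x ahead of the robot, y to its left, z up, the work surface at z = 0. Lengths are in m, angles in rad, forces in N, time in s.
With the tool pointing down it reaches from about 0.35 to 0.85 m from the base axis. Payload 8.1 kg.
Tool frame: the origin (TCP) lies between the finger pads; the fingertips stand 14 mm ahead of it and the grasp point (between the pads) lies 5 mm behind it (robot.tcp_to_tips is the z of the fingertips in the tool frame, in m); z points along the fingers, y is the line along which they close (so a half turn about z gives the same grasp; the last joint's range is limited). The gripper opens to 93 mm and grips with 3 to 60 N. Pads are 15 mm wide; open, the fingers measure 128 mm over their backs; the gripper's body (75 mm by 188 mm) begins 65 mm behind the grasp point.
Start: joints at [-1.377, 0.13, 1.488, -0, 1.523, -0.085], TCP at [0.165, -0.577, 0.233] pointing down, gripper open.
Joint ranges: [-2.96, 2.96], [-0.89, 2.26], [0.02, 2.5], [-1.34, 4.48], [0, 2.73], [-2.66, 2.66]. Speed limits (rad/s): [2.39, 2.39, 2.79, 3.14, 3.14, 3.14].

### API

Orientations are given as a rotation vector (axis times angle).
In Python, from plant import sensors, read_camera, robot gives the robot as it stands.
- The arm moves only by the tool step_hand, called after "Call:" as name([rows], argument=value, ...), one row to a line, values as JSON. Schema: {"type":"object","properties":{"motion":{"type":"array","items":{"type":"array","items":{"type":"number"},"minItems":5,"maxItems":5},"minItems":1,"maxItems":20},"force":{"type":"number"},"only":{"type":"string"},"quiet":{"type":"boolean"},"lines":{"type":"string"}},"required":["motion"],"additionalProperties":false}. motion is a list of rows, 1 to 20 of them, each of 5 numbers: the finger opening in m, then dx, dy, dz in m, then a turn about the tool's z in rad; each row shifts and turns the commanded pose from where the row before left it, along the tool's axes as they then stand; what a row does not reach is not made up. A row lasts 1/10 s, in which the tool goes at most 0.05 m and 0.15 rad, less where a joint would pass 70% of its speed; a pose out of reach is approached as far as the arm can. The fingers move at their own pace and stop on an object; force is the grip in N (left out, the last holds). Time passes only in rows, so rows that do not move let the fingers close. The tool returns the time, the measured TCP pose, the force, the opening and the grip force at its end. only (a regular expression) keeps the lines of the reply that match it, lines (a string "A,B") keeps lines A to B, and quiet returns only ok. Input that does not fit is refused with a message, and nothing moves.
- sensors.read_state(): the state, without advancing time (a new reading comes with each control period).
- read_camera(name): name is "scene" or "top" or "wrist"; returns a dict with "image" (400x640x3 uint8, red, green, blue), "depth" (400x640 float32, m along the optical axis (not along the pixel's ray), 0 where there is no reading), "fx", "fy", "cx", "cy" (pixels), "R" (3x3) and "t" (3): a world point X has camera coordinates R X + t. Camera axes: x right, y down, z forward; pixel columns grow to the right and rows downward; lengths in m; the calibration is good to about 2 mm. The wrist camera is an equidistant fisheye: a pixel r from the principal point sees the ray r / f radians off the axis. A picture is of the moment at which its call begins.
- robot.close_job(): hands the job in; it is judged then, once.
The state is a dict: "t": time; "q": joint angles; "dq": joint speeds; "joint_torque": joint torques, N m; "tool_pos": TCP position; "orientation": TCP orientation; "force": force on the tool from outside, world axes, zero at the start; "wrist_torque": the same for the moment, N m; "opening": finger opening in m; "gripper_force": force on a finger pad.
Only numpy, scipy, OpenCV 4.12 (cv2) and the standard library are available. Lean on these libraries where they do the work, as an engineer would, in place of code of your own. Each camera call takes 0.05 s, during which the arm holds its last target. There are 200 camera calls.

## Working session

There is one attempt and no reset: what is moved stays moved. The work goes in short steps, Python scripts to look and compute and a tool call to move; the robot and the scene stay as the last step left them, time stands still between calls to the robot, and variables do not carry over. Pictures are saved under pics/ and viewed, at most 10 in all, crops included, and the job is handed in when it is done.

```bash
ls; mkdir -p pics
```

Run:
```python
from plant import sensors, read_camera, robot
import cv2,pickle
for n in("scene","top"):
    c=read_camera(n);pickle.dump(c,open(n+".pkl","wb"));cv2.imwrite(f"pics/{n}0.png",c["image"][...,::-1])
    print(n,c["fx"],c["fy"],c["cx"],c["cy"],c["R"],c["t"])
print(sensors.read_state(),robot.tcp_to_tips)
```

```text
pics
scene 472.25730128524555 472.25730128524555 316.70130591211847 203.77255811109077 [[-0.53336121  0.84588476  0.00219014]
 [ 0.58905436  0.37327597 -0.71671473]
 [-0.6070756  -0.38097772 -0.69736303]] [ 0.33286769 -0.25439363  1.86263904]
top 405.26408945914176 405.26408945914176 327.346170306612 201.88783801302407 [[-0.00839737 -0.99988978 -0.01224351]
 [-0.99629212  0.00941432 -0.08551828]
 [ 0.08562412  0.01147998 -0.99626137]] [-0.00443477  0.6111975   1.28981724]
{'t': 0.1, 'q': array([-1.37740867e+00,  1.31106189e-01,  1.48917233e+00, -1.19183073e-05,
        1.52298756e+00, -8.54023055e-02]), 'dq': array([ 0.00119504, -0.00097449, -0.00112584, -0.00183072,  0.00070286,
       -0.00136349]), 'joint_torque': array([ 5.54989656e-04, -5.61343861e+01, -4.93093872e+01,  7.70659698e-02,
        2.92394642e-02, -6.76210175e-05]), 'tool_pos': array([ 0.16503704, -0.57634657,  0.23167898]), 'orientation': array([-3.10946569e+00, -4.36274238e-01,  1.60442918e-04]), 'force': array([ 0.52639802, -0.25040367, -0.34058884]), 'wrist_torque': array([ 0.00382604, -0.00922162,  0.01278509]), 'gripper_force': 0.0, 'opening': 0.0929881563333715} 0.014
```

View pics/scene0.png

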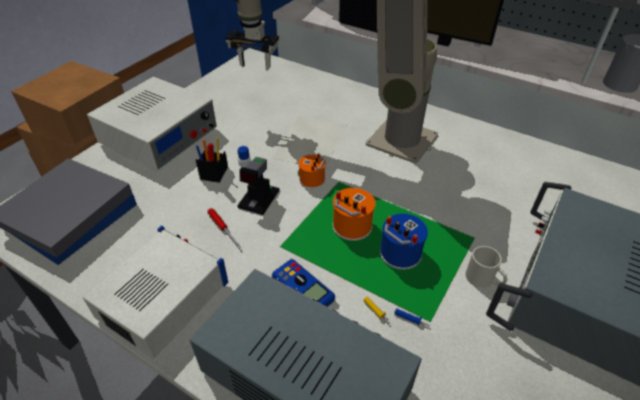

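View pics/top0.png

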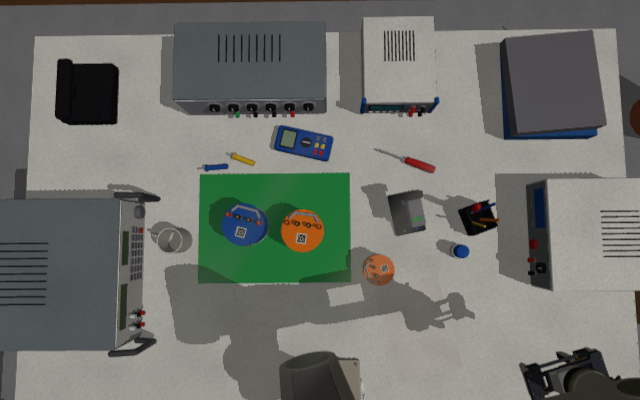

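The top view shows the scanner head at (407,212), the large orange can at (302,230) with its label at (301,238), and the small orange look-alike at (378,268). Next I'll zoom in on these.

Run:
```python
import cv2,numpy as np
a=cv2.imread("pics/top0.png")[180:255,365:465];b=cv2.imread("pics/scene0.png")[140:215,225:325]
f=lambda x:cv2.resize(x,None,fx=5,fy=5,interpolation=cv2.INTER_CUBIC)
c=np.vstack([f(a)[:300*5],f(b)]);c=cv2.resize(c,(400,600));
a=cv2.resize(cv2.imread("pics/top0.png")[180:255,370:440],(380,407),interpolation=2);b=cv2.resize(cv2.imread("pics/scene0.png")[140:215,225:295],(380,407),interpolation=2)
cv2.imwrite("pics/crop1.png",np.hstack([a,b]))
```

```text
(no output)
```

View pics/crop1.png

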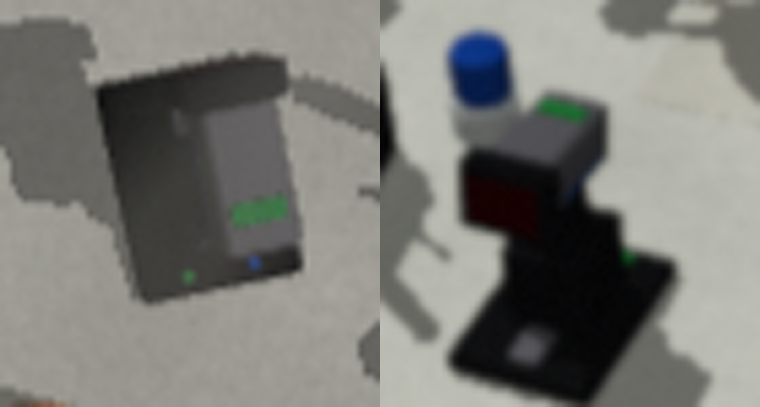

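Create h.py:
```python
import numpy as np,cv2,pickle
def cloud(c):
    v,u=np.mgrid[0:400,0:640];d=c["depth"]
    P=np.stack([(u-c["cx"])/c["fx"]*d,(v-c["cy"])/c["fy"]*d,d],-1)
    return (P-c["t"])@c["R"]
def ray(c,u,v,z):
    d=np.array([(u-c["cx"])/c["fx"],(v-c["cy"])/c["fy"],1])@c["R"];o=-c["R"].T@c["t"]
    return o+d*(z-o[2])/d[2]
```

Run:
```python
from h import *
np.set_printoptions(precision=4,suppress=True)
for n in("top","scene"):
    c=pickle.load(open(n+".pkl","rb"));W=cloud(c);im=c["image"];hsv=cv2.cvtColor(im,cv2.COLOR_RGB2HSV)
    print("==",n,"bench z",np.median(W[150:160,330:380,2]) if n=="top" else '')
    V=np.zeros((400,640),bool)
    if n=="top":V[180:255,370:440]=1
    else:V[140:215,225:295]=1
    if n=="top":
        m=V&(W[...,2]>.125)&(c["depth"]>0); p=W[m];print("head all",m.sum(),p.min(0),p.max(0))
        r=cv2.minAreaRect(p[:,:2].astype(np.float32)*1000);print("rect",r,cv2.boxPoints(r))
        g=m&(im.max(2)>85);p=W[g];r=cv2.minAreaRect(p[:,:2].astype(np.float32)*1000);print("grey",g.sum(),r,cv2.boxPoints(r))
        A=np.c_[p[:,:2],np.ones(len(p))];print("plane",np.linalg.lstsq(A,p[:,2],rcond=None)[0],p.mean(0))
        m=V&(W[...,2]>.004)&(W[...,2]<.03)&(im.max(2)<90);p=W[m];r=cv2.minAreaRect(p[:,:2].astype(np.float32)*1000);print("base",r,cv2.boxPoints(r))
        m=V&(W[...,2]>.06)&(W[...,2]<.08);print("rim",m.sum(),W[m].mean(0) if m.any() else'')
    # cans
    for col,lo,hi in(("or",3,18),("bl",105,130)):
        k=(hsv[...,0]>=lo)&(hsv[...,0]<=hi)&(hsv[...,1]>150)&(W[...,2]>.02)
        N,L,S,C=cv2.connectedComponentsWithStats(k.astype(np.uint8))
        for i in range(1,N):
            if S[i,4]>150:
                q=W[L==i];q=q[q[:,2]>.09];
                if len(q):print(col,S[i],q.mean(0),q.min(0),q.max(0))
```

```text
== top bench z 0.0006632816714071479
head all 633 [ 0.5275 -0.2975  0.1251] [ 0.6348 -0.229   0.1688]
rect ((580.7189331054688, -266.4874267578125), (107.14398193359375, 60.05390548706055), 10.618398666381836) [[ 522.5313 -246.8462]
 [ 533.5972 -305.8718]
 [ 638.9066 -286.1287]
 [ 627.8406 -227.1031]]
grey 367 ((581.55419921875, -270.66412353515625), (106.83743286132812, 45.793060302734375), 5.556635856628418) [[ 526.1694 -253.0477]
 [ 530.6035 -298.6256]
 [ 636.939  -288.2805]
 [ 632.5049 -242.7027]]
plane [0.113  0.0553 0.1031] [ 0.5689 -0.2717  0.1523]
base ((575.5484619140625, -265.7998046875), (134.92727661132812, 96.94937896728516), 12.135210037231445) [[ 499.402  -232.5905]
 [ 519.7827 -327.3734]
 [ 651.6949 -299.0091]
 [ 631.3143 -204.2262]]
rim 100 [ 0.5622 -0.2471  0.0693]
or [ 281  212   43   40 1144] [0.5142 0.066  0.1202] [ 0.4562 -0.025   0.1061] [0.5736 0.1304 1.3372]
or [368 255  26  30 414] [ 0.4728 -0.0706  0.8725] [ 0.4271 -0.1475  0.0957] [ 0.4985 -0.025   1.3372]
bl [505 109  92  30 517] [ 0.4985 -0.025   1.3372] [ 0.4985 -0.025   1.3372] [ 0.4985 -0.025   1.3372
[... 213 characters left out ...]
222  208   46   37 1005] [0.53   0.2448 0.1201] [ 0.4786 -0.025   0.0902] [0.5877 0.3083 1.3372]
== scene bench z 
or [298 155  28  31 618] [ 0.5103 -0.0812  0.2006] [ 0.3621 -0.1635  0.09  ] [1.4582 0.523  1.1159]
or [ 333  188   42   50 1531] [0.532  0.0749 0.12  ] [0.4495 0.0037 0.09  ] [1.4582 0.523  1.1159]
bl [156 127  26  27 347] [ 0.5826 -0.6503  0.1125] [ 0.5191 -0.6635  0.09  ] [1.4582 0.523  1.1159]
bl [ 34 195 100  66 462] [1.4582 0.523  1.1159] [1.4582 0.523  1.1159] [1.4582 0.523  1.1159]
bl [ 381  214   46   53 1478] [0.553  0.254  0.1186] [0.4765 0.1841 0.09  ] [1.4582 0.523  1.1159]
bl [273 260  61  46 668] [1.3442 0.4387 0.919 ] [0.8886 0.1017 0.1315] [1.4582 0.523  1.1159]
```

Run:
```python
from h import *
np.set_printoptions(precision=4,suppress=True)
for n,(u0,v0,u1,v1) in(("top",(276,205,330,258)),("scene",(328,183,380,242))):
    c=pickle.load(open(n+".pkl","rb"));W=cloud(c);im=c["image"];hsv=cv2.cvtColor(im,cv2.COLOR_RGB2HSV)
    V=np.zeros((400,640),bool);V[v0:v1,u0:u1]=1
    k=V&(hsv[...,1]<70)&(im.max(2)>90)&(abs(W[...,2]-.114)<.012)
    N,L,S,C=cv2.connectedComponentsWithStats(cv2.morphologyEx(k.astype(np.uint8),cv2.MORPH_CLOSE,np.ones((3,3))))
    for i in range(1,N):
        if S[i,4]>15:
            cc=S[i,:2]+(S[i,2:4]-1)/2
            print(n,S[i],C[i],ray(c,*C[i],.114),ray(c,*cc,.114),W[L==i].mean(0),ray(c,S[i,0],C[i,1],.114),ray(c,S[i,0]+S[i,2],C[i,1],.114))
    k=V&((hsv[...,1]>100)&(hsv[...,0]<20))&(W[...,2]>.105)&(W[...,2]<.12)
    q=W[k];print("deck",cv2.minEnclosingCircle(q[:,:2].astype(np.float32)*1000))
    im2=cv2.resize(im[v0:v1,u0:u1,::-1],(380,380),interpolation=2);cv2.imwrite(f"pics/l{n}.png",im2)
cv2.imwrite("pics/crop2.png",np.hstack([cv2.imread("pics/ltop.png"),cv2.imread("pics/lscene.png")]))
```

```text
top [290 212  29  10  71] [305.5634 215.0423] [0.5643 0.0553 0.114 ] [0.5599 0.06   0.114 ] [0.5638 0.0547 0.1231] [0.5647 0.1024 0.114 ] [0.5639 0.0147 0.114 ]
top [296 233  11  11  88] [300.8636 237.9773] [0.4953 0.0697 0.114 ] [0.4953 0.0693 0.114 ] [0.4956 0.0673 0.143 ] [0.4955 0.0844 0.114 ] [0.4952 0.0512 0.114 ]
deck ((518.8865356445312, 66.24305725097656), 64.6934585571289)
scene [355 195   9   6  39] [358.5385 197.4615] [0.4933 0.0698 0.114 ] [0.4927 0.0711 0.114 ] [0.4943 0.0703 0.1151] [0.4991 0.0606 0.114 ] [0.4843 0.0841 0.114 ]
scene [335 200  24  15  52] [345.0962 209.    ] [0.5593 0.0599 0.114 ] [0.5496 0.0592 0.114 ] [0.5665 0.0634 0.122 ] [0.5756 0.0342 0.114 ] [0.5369 0.0952 0.114 ]
deck ((516.9459838867188, 67.82952880859375), 68.03950500488281)
```

View pics/crop2.png

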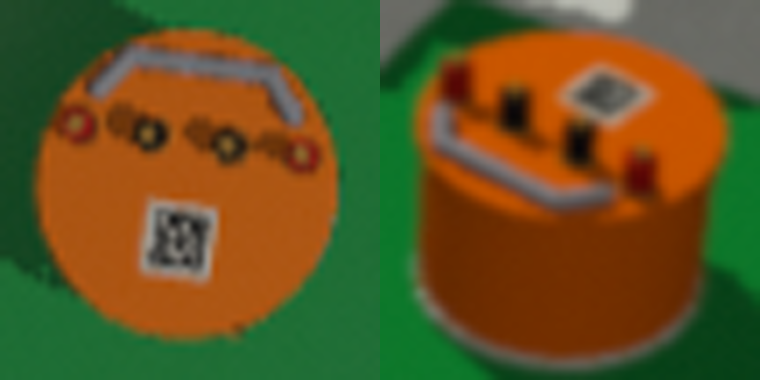

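Call:
step_hand([
  [0.093,0,0,-0.02,0.09],
  [0.093,0,0,0,0],
], force=30)

```text
t: 0.3
tool_pos: [0.1653, -0.5778, 0.2547]
orientation: [3.125, 0.293, 0.001]
force: [-0.3, -0.6, 0.0]
opening: 0.093
gripper_force: 0.0
```

Run:
```python
from plant import sensors
from scipy.spatial.transform import Rotation as R
import numpy as np
s=sensors.read_state();r=R.from_rotvec(s["orientation"]);print(r.as_matrix().round(3),s["tool_pos"])
print("to above",r.inv().apply(np.array([.5677,-.269,.23])-s["tool_pos"]))
```

```text
[[ 0.983  0.186  0.001]
 [ 0.186 -0.983 -0.003]
 [ 0.     0.003 -1.   ]] [ 0.16534749 -0.5777603   0.25474415]
to above [ 0.45279649 -0.22853816  0.0240495 ]
```

Both views agree on the label at about (0.494, 0.070, 0.114). It lies 24 mm from the can's axis, as specified. Now moving above the scanner.

Call:
step_hand([
  [0.093,0.0453,-0.0229,0,0],
  [0.093,0.0453,-0.0229,0,0],
  [0.093,0.0453,-0.0229,0,0],
  [0.093,0.0453,-0.0229,0,0],
  [0.093,0.0453,-0.0229,0,0],
  [0.093,0.0453,-0.0229,0,0],
  [0.093,0.0453,-0.0229,0,0],
  [0.093,0.0453,-0.0229,0,0],
  [0.093,0.0453,-0.0229,0,0],
  [0.093,0.0453,-0.0229,0,0],
  [0.093,0,0,0,0],
  [0.093,0,0,0,0],
])

```text
t: 1.5
tool_pos: [0.5616, -0.2703, 0.2514]
orientation: [-3.126, -0.303, 0.002]
force: [-0.1, 0.2, 0.3]
opening: 0.0931
gripper_force: 0.0
```

Create w.py:
```python
import sys,cv2,numpy as np
from plant import sensors,read_camera
from scipy.spatial.transform import Rotation as R
np.set_printoptions(precision=4,suppress=True)
def go(*p):
    s=sensors.read_state();r=R.from_rotvec(s["orientation"]);print(r.as_matrix().round(3).tolist(),s["tool_pos"],s["q"],"\ntool delta",r.inv().apply(np.array(p)-s["tool_pos"]))
```

```bash
python3 -c "
from w import *
go(.5677,-.269,.1295)
c=read_camera('wrist');cv2.imwrite('pics/w1.png',c['image'][...,::-1])"
```

```text
[[0.981, 0.192, -0.001], [0.192, -0.981, 0.0], [-0.001, -0.001, -1.0]] [ 0.5616 -0.2703  0.2514] [-0.5306  0.1875  1.3911 -0.0003  1.5644  0.8467] 
tool delta [ 0.0064 -0.      0.1219]
```

View pics/w1.png

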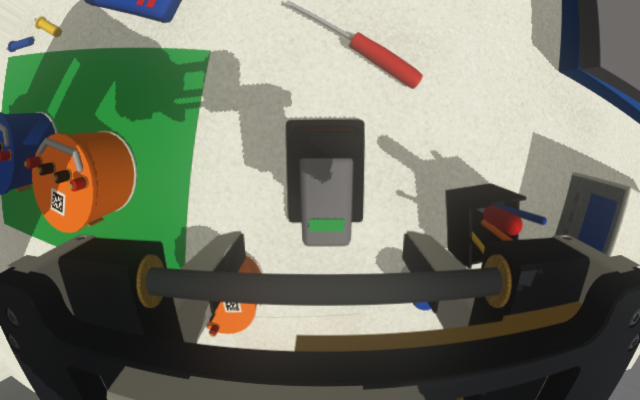

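The wrist view shows the head squarely between the fingers (head x 300–352), with its axis parallel to the tool x. Descending and gripping.

Call:
step_hand([
  [0.093,0.003,0,0.03,0],
  [0.093,0.003,0,0.03,0],
  [0.093,0,0,0.03,0],
  [0.093,0,0,0.02,0],
  [0.093,0,0,0.0115,0],
  [0.093,0,0,0,0],
  [0.03,0,0,0,0],
  [0.03,0,0,0,0],
  [0.03,0,0,0,0],
  [0.03,0,0,0,0],
  [0.03,0,0,0,0],
  [0.03,0,0,0,0],
], force=30)

```text
t: 2.75
tool_pos: [0.5671, -0.2704, 0.1314]
orientation: [3.127, 0.296, 0.0]
force: [-0.1, 1.2, -0.1]
opening: 0.0495
gripper_force: 0.0
```

```bash
python3 -c "
from w import *
go(.5677,-.269,.1295)"
```

```text
[[0.982, 0.188, 0.0], [0.188, -0.982, -0.0], [0.0, 0.0, -1.0]] [ 0.5671 -0.2704  0.1314] [-0.5264  0.2709  1.5161  0.      1.3542  0.8554] 
tool delta [ 0.0008 -0.0012  0.0019]
```

Call:
step_hand([
  [0.03,0,0,0,0],
  [0.03,0,0,0,0],
  [0.03,0,0,0,0],
])

```text
t: 3.05
tool_pos: [0.567, -0.2704, 0.1312]
orientation: [-3.128, -0.296, -0.0]
force: [0.2, 0.6, 1.4]
opening: 0.044
gripper_force: 30.0
```

Call:
step_hand([
  [0.03,0,0,-0.02,0],
  [0.03,0,0,-0.03,0],
  [0.03,0,0,-0.03,0],
  [0.03,0,0,-0.02,0],
  [0.03,0,0,0,0],
  [0.03,0,0,0,0],
  [0.03,0,0,0,0],
])

```text
t: 3.75
tool_pos: [0.566, -0.2699, 0.2287]
orientation: [-3.126, -0.296, 0.004]
force: [-0.5, 0.2, -2.4]
opening: 0.0442
gripper_force: 30.0
```

```bash
python3 -c "
from w import *
import pickle
for n in('scene','top'):
    c=read_camera(n);pickle.dump(c,open(n+'.pkl','wb'));cv2.imwrite('pics/%s2.png'%n,c['image'][...,::-1])
cv2.imwrite('pics/c3.png',np.hstack([cv2.resize(cv2.imread('pics/scene2.png')[100:220,200:320],(400,400)),cv2.resize(cv2.imread('pics/top2.png')[150:270,350:470],(400,400))]))"
```

```text
(no output)
```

View pics/c3.png

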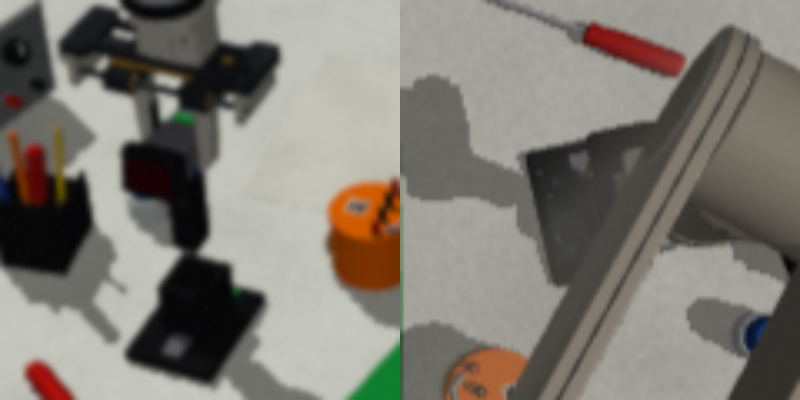

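The scanner is out of the pocket, upright in the fingers. I can only turn it about the tool's z, so I'll pitch the scanner in the grip by pushing the handle's front face against the fixed pocket's rear rim. Next I need the rim's position.

Run:
```python
from h import *
np.set_printoptions(precision=4,suppress=True)
c=pickle.load(open("scene.pkl","rb"));W=cloud(c)
y=np.radians(10.9);F=np.array([np.cos(y),np.sin(y)]);Lf=np.array([-F[1],F[0]])
g=np.array([.567,-.2704])
D=np.stack([(W[...,:2]-g)@F,(W[...,:2]-g)@Lf,W[...,2]],-1)   # in scanner heading frame about grip
near=(abs(D[...,0])<.12)&(abs(D[...,1])<.1)
for lo,hi in((.006,.02),(.063,.078),(.095,.11),(.11,.135),(.135,.16),(.16,.19)):
    m=near&(W[...,2]>lo)&(W[...,2]<hi)&(c["image"].max(2)<110);p=D[m]
    print(lo,hi,m.sum(),np.percentile(p[:,0],[2,50,98]),np.percentile(p[:,1],[2,50,98]))
m=near&(W[...,2]>.08)&(W[...,2]<.17);print("lowest scanner z",W[m][:,2].min())
```

```text
0.006 0.02 496 [-0.0517  0.0384  0.0747] [-0.043   0.0232  0.0507]
0.063 0.078 153 [-0.0295  0.0044  0.0306] [-0.0236  0.0024  0.0288]Traceback (most recent call last):
  File "<stdin>", line 10, in <module>
    return _quantile_unchecked(
        a, q, axis, out, overwrite_input, method, keepdims, weights)
    return _ureduce(a,
                    func=_quantile_ureduce_func,
    ...<5 lines>...
                    overwrite_input=overwrite_input,
                    method=method)
    r = func(a, **kwargs)
    result = _quantile(arr,
                       quantiles=q,
    ...<2 lines>...
                       out=out,
                       weights=wgt)
    slices_having_nans = np.isnan(arr[-1, ...])
                                  ~~~^^^^^^^^^
IndexError: index -1 is out of bounds for axis 0 with size 0
```

Call:
step_hand([
  [0.03,-0.03,0,0,0],
  [0.03,-0.031,0,0,0],
  [0.03,0,0,0,0],
  [0.03,0,0,0.03,0],
  [0.03,0,0,0.02,0],
  [0.03,0,0,0.014,0],
  [0.03,0,0,0,0],
  [0.03,0,0,0,0],
])

```text
t: 4.65
tool_pos: [0.5073, -0.2817, 0.1672]
orientation: [-3.127, -0.296, 0.0]
force: [0.6, -0.4, -1.5]
opening: 0.0438
gripper_force: 30.0
```

Call:
step_hand([
  [0.03,0.007,0,0,0],
  [0.03,0.007,0,0,0],
  [0.03,0.007,0,0,0],
  [0.03,0.006,0,0,0],
  [0.03,0.007,0,0,0],
  [0.03,0.007,0,0.001,0],
  [0.03,0.007,0,0.002,0],
  [0.03,0.006,0,0.002,0],
  [0.03,0,0,0,0],
  [0.03,0,0,0,0],
])

```text
t: 5.65
tool_pos: [0.5606, -0.2712, 0.1616]
orientation: [-3.127, -0.297, -0.001]
force: [-0.3, -1.0, -1.8]
opening: 0.0439
gripper_force: 30.0
```

```bash
python3 -c "
from w import *
s=sensors.read_state();y=np.radians(10.9);d=s['tool_pos'][:2]-[.567,-.2704];print('rel x',d@[np.cos(y),np.sin(y)],s['tool_pos'])
c=read_camera('scene');cv2.imwrite('pics/s4.png',cv2.resize(c['image'][100:220,200:320,::-1],(500,500)))"
```

```text
rel x -0.006486059154355856 [ 0.5606 -0.2712  0.1616]
```

View pics/s4.png

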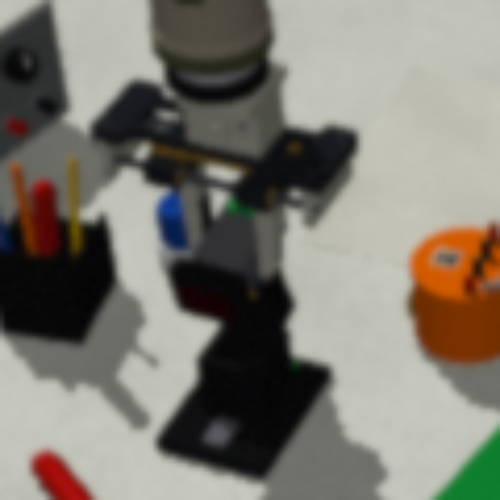

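The nose is pitching down about the pads as planned, at roughly 20°. Continuing the arc.

Call:
step_hand([
  [0.03,0.006,0,0.001,0],
  [0.03,0.006,0,0.001,0],
  [0.03,0.006,0,0.0025,0],
  [0.03,0.006,0,0.0025,0],
  [0.03,0.006,0,0.0035,0],
  [0.03,0.006,0,0.0035,0],
  [0.03,0.007,0,0.006,0],
  [0.03,0.008,0,0.007,0],
  [0.03,0,0,0,0],
  [0.03,0,0,0,0],
])

```text
t: 6.7
tool_pos: [0.6105, -0.2619, 0.1344]
orientation: [-3.127, -0.297, -0.0]
force: [0.7, -0.4, -1.4]
opening: 0.0439
gripper_force: 30.0
```

Call:
step_hand([
  [0.03,0,0,-0.03,0],
  [0.03,0,0,-0.04,0],
  [0.03,0,0,-0.04,0],
  [0.03,0,0,0,0],
  [0.03,0,0,0,0],
], force=45)

```text
t: 7.2
tool_pos: [0.611, -0.2626, 0.2467]
orientation: [3.126, 0.296, 0.005]
force: [-0.5, 0.3, -2.7]
opening: 0.0436
gripper_force: 45.0
```

Run:
```python
from w import *
from h import cloud
s=sensors.read_state();y=np.radians(10.9);print(s['tool_pos'])
c=read_camera('scene');W=cloud(c);cv2.imwrite('pics/s5.png',cv2.resize(c['image'][80:220,190:330,::-1],(560,560)))
F=np.array([np.cos(y),np.sin(y)]);d=W-np.r_[s['tool_pos'][:2],s['tool_pos'][2]+.005]
X=d[...,:2]@F;Y=d[...,:2]@[-F[1],F[0]];im=c["image"].astype(int)
m=(abs(X)<.13)&(abs(Y)<.05)&(abs(d[...,2])<.13)
r=m&(im[...,0]>1.6*im[...,1])&(im[...,0]>20)&(X>0)
print("window px",r.sum(),np.c_[X[r],Y[r],d[r][:,2]].mean(0))
p=np.c_[X[r],Y[r],d[r][:,2]];u,sv,vt=np.linalg.svd(p-p.mean(0));print(sv,vt[2])
```

```text
[ 0.611  -0.2626  0.2467]
window px 0 [nan nan nan]
[] [0. 0. 1.]<stdin>:9: RuntimeWarning: Mean of empty slice.
  ret = um.true_divide(
<stdin>:10: RuntimeWarning: Mean of empty slice.
```

View pics/s5.png

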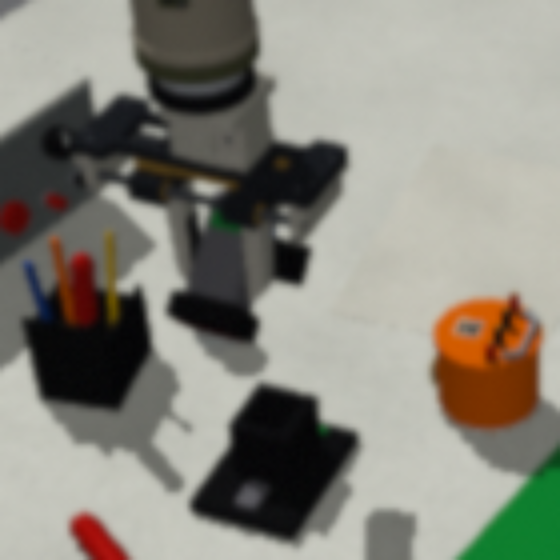

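The nose is now pitched steeply down. I'll measure pitch and window position with the wrist camera.

Add to w.py:
```python
def wcloud(c):
    v,u=np.mgrid[0:400,0:640];a=(u-c["cx"])/c["fx"];b=(v-c["cy"])/c["fy"];r=np.hypot(a,b)+1e-9
    k=np.tan(r)/r;d=c["depth"];P=np.stack([a*k*d,b*k*d,d],-1);return (P-c["t"])@c["R"]
def tool(W):
    s=sensors.read_state();r=R.from_rotvec(s["orientation"]);return (W-s["tool_pos"])@r.as_matrix()+[0,0,.005]  # about grasp point, tool axes
```

Run:
```python
from w import *
c=read_camera("wrist");cv2.imwrite("pics/w6.png",c["image"][...,::-1]);T=tool(wcloud(c));np.savez("w6.npz",T=T,im=c["image"])
im=c["image"].astype(int);m=(c["depth"]>0)&(abs(T[...,1])<.035)&(T[...,0]>-.1)&(T[...,0]<.12)&(T[...,2]<.12)&(T[...,2]>-.06)
print(m.sum())
# side profile along X (mid strip)
q=m&(abs(T[...,1])<.012);p=T[q];i=im[q].mean(1)
for x in np.arange(-.06,.1,.006):
    k=abs(p[:,0]-x)<.003
    if k.sum():print(round(x,3),k.sum(),np.percentile(p[k,2],[5,50,95]),i[k].mean())
```

```text
16051
-0.024 2 [-0.036  -0.036  -0.0359] 68.16666666666666
-0.018 703 [-0.0378 -0.0365 -0.0347] 68.20104314841156
-0.012 849 [-0.0353 -0.0326 -0.0303] 57.618374558303884
-0.006 1 [-0.0317 -0.0317 -0.0317] 57.333333333333336
-0.0 264 [-0.0194 -0.0181 -0.0168] 69.73863636363636
0.006 806 [-0.0175 -0.0148 -0.012 ] 70.97146401985111
0.012 756 [-0.0123 -0.0095 -0.0068] 71.85185185185185
0.018 714 [-0.0072 -0.0044 -0.0018] 73.19887955182072
0.024 691 [-0.0019  0.0008  0.0037] 74.70236372407139
0.03 556 [0.0038 0.0057 0.0072] 51.69184652278177
0.036 589 [0.0047 0.0064 0.0089] 45.68647425014148
0.042 575 [0.0084 0.0111 0.0137] 51.84
0.048 175 [0.0134 0.015  0.0168] 56.11809523809522
```

View pics/w6.png

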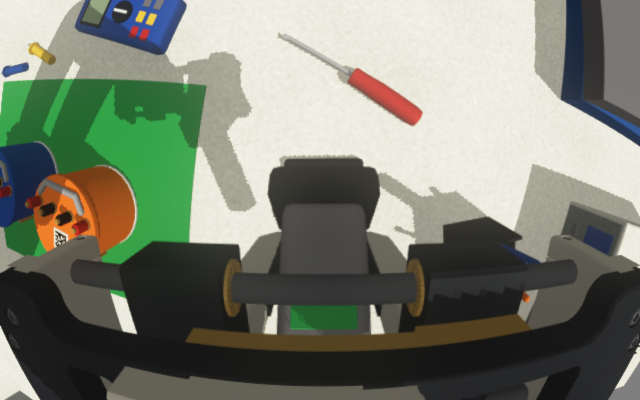

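Head slope is about 41°, and the head has slid about 14 mm back between the pads. That is too near the 39° limit, so I'll push a further 8° or so.

Call:
step_hand([
  [0.03,0,0,0.04,0],
  [0.03,0,0,0.04,0],
  [0.03,0,0,0.02,0],
  [0.03,0,0,0.0123,0],
  [0.03,0.004,0,0.004,0],
  [0.03,0.004,0,0.004,0],
  [0.03,0.004,0,0.004,0],
  [0.03,0,0,0,0],
  [0.03,0,0,0,0],
], force=30)

```text
t: 8.2
tool_pos: [0.6222, -0.26, 0.1213]
orientation: [3.127, 0.296, 0.001]
force: [-1.2, -0.5, -1.7]
opening: 0.0438
gripper_force: 30.0
```

Call:
step_hand([
  [0.03,0,0,-0.03,0],
  [0.03,0,0,-0.04,0],
  [0.03,0,0,-0.04,0],
  [0.03,0,0,-0.02,0],
  [0.03,0,0,0,0],
  [0.03,0,0,0,0],
  [0.03,0,0,0,0],
], force=50)

```text
t: 8.9
tool_pos: [0.6212, -0.2594, 0.2482]
orientation: [-3.126, -0.296, 0.004]
force: [0.0, 0.4, -3.2]
opening: 0.0437
gripper_force: 50.0
```

Create prof.py:
```python
from w import *
c=read_camera("wrist");T=tool(wcloud(c));im=c["image"].astype(int)
q=(c["depth"]>0)&(abs(T[...,1])<.035)&(T[...,0]>-.01)&(T[...,0]<.12)&(T[...,2]<.12)&(T[...,2]>-.06)
b=T[q];p=b[abs(b[:,1])<.012]
for x in np.arange(-.004,.07,.004):
    k=abs(p[:,0]-x)<.002
    if k.sum():print(round(x,3),k.sum(),np.percentile(p[k,2],[5,50,95]))
h=p[(p[:,0]>.003)&(p[:,0]<.022)];s=np.polyfit(h[:,0],h[:,2],1);print("pitch",np.degrees(np.arctan(s[0])),"dist",-s[1]*np.cos(np.arctan(s[0])))
th=np.arctan(s[0]);al=b[:,0]*np.cos(th)+b[:,2]*np.sin(th);up=b[:,0]*np.sin(th)-b[:,2]*np.cos(th)
H=(abs(b[:,1])<.035)&(al>-.02)&(al<.07)&(up>.005)
for a in np.arange(0,.066,.004):
    k=H&(abs(al-a)<.002)
    if k.sum():print("al",round(a,3),k.sum(),"up",np.median(up[k]),"y",np.percentile(b[k,1],[1,99]))
```

```bash
python3 prof.py
```

```text
0.0 204 [-0.0181 -0.0167 -0.0154]
0.004 594 [-0.0165 -0.0138 -0.0111]
0.008 554 [-0.0116 -0.009  -0.0064]
0.012 526 [-0.0067 -0.0042 -0.0018]
0.016 483 [-0.002   0.0004  0.003 ]
0.02 460 [0.0024 0.0049 0.0075]
0.024 419 [0.0072 0.0106 0.0122]
0.028 328 [0.0097 0.0107 0.0118]
0.032 394 [0.0109 0.0128 0.0151]
0.036 391 [0.0149 0.0174 0.0202]
0.04 236 [0.0191 0.0214 0.025 ]
pitch 49.26597777610856 dist 0.011925610414552625
al 0.0 879 up 0.011825265946237014 y [-0.0339  0.034 ]
al 0.004 798 up 0.011447720450472362 y [-0.0339  0.0337]
al 0.008 699 up 0.011579602912973193 y [-0.0329  0.0334]
al 0.012 534 up 0.011700586251674423 y [-0.0219  0.0205]
al 0.016 536 up 0.011739997503863162 y [-0.0223  0.0208]
al 0.02 459 up 0.011685453037369082 y [-0.0213  0.0197]
al 0.024 999 up 0.011468290114076667 y [-0.0281  0.0265]
al 0.028 923 up 0.015055265663537997 y [-0.0297  0.0283]
al 0.032 615 up 0.015863575024559748 y [-0.0295  0.0283]
al 0.036 601 up 0.015804242995058067 y [-0.0301  0.0285]
al 0.04 570 up 0.015803886187430897 y [-0.0293  0.0277]
al 0.044 251 up 0.014995988509705037 y [-0.0282  0.027 ]
al 0.048 1 up 0.012731383708893991 y [0.0225 0.0225]
```

Pitch is 49°, and the window lies 46 mm ahead of and 8 mm below the grasp point along the head. That puts the TCP goal at (0.431, 0.007, 0.225) with a heading of 45°.

Call:
step_hand([
  [0.03,-0.008,-0.017,-0.01,0],
  [0.03,-0.015,-0.033,-0.005,0],
  [0.03,-0.015,-0.033,-0.005,0],
  [0.03,-0.015,-0.033,-0.005,0],
  [0.03,-0.015,-0.033,0,0],
  [0.03,-0.015,-0.033,0,0],
  [0.03,-0.015,-0.033,0,0],
  [0.03,-0.015,-0.033,0,0],
  [0.03,-0.015,-0.033,0,0],
  [0.03,-0.008,-0.016,0,0],
  [0.03,0,0,0,-0.05],
  [0.03,0,0,0,-0.1],
  [0.03,0,0,0,-0.1],
  [0.03,0,0,0,-0.1],
  [0.03,0,0,0,-0.1],
  [0.03,0,0,0,-0.1],
  [0.03,0,0,0,-0.045],
  [0.03,0,0,0,0],
  [0.03,0,0,0,0],
])

```text
t: 10.85
tool_pos: [0.4322, 0.0064, 0.2747]
orientation: [-2.903, -1.197, 0.002]
force: [0.6, 0.4, -1.5]
opening: 0.0438
gripper_force: 50.0
```

```bash
python3 prof.py
```

Create aim.py:
```python
from w import *
# window in tool frame -> where label lies in window frame
def aim(al,up,y,th,L=np.array([.4942,.0697,.114])):
    s=sensors.read_state();r=R.from_rotvec(s["orientation"]);t=np.radians(th)
    x=np.array([np.cos(t),0,np.sin(t)]);z=np.array([np.sin(t),0,-np.cos(t)]);l=np.cross(z,x)
    w=al*x+up*z+[0,y,-.005];d=r.inv().apply(L-s["tool_pos"])-w
    print("TCP",s["tool_pos"],"heading",np.degrees(np.arctan2(*r.as_matrix()[[1,0],0])),"tool z",r.as_matrix()[:,2],"dq",abs(s["dq"]).max())
    print("label in window",d@x,d@l,d@z,"move (tool)",d-.1*x)
```

```bash
python3 -c "
from aim import *
aim(.046,-.0083,-.0007,49.2)"
```

```text
0.0 176 [-0.0173 -0.0163 -0.0152]
0.004 596 [-0.0161 -0.0134 -0.0107]
0.008 546 [-0.0113 -0.0087 -0.0062]
0.012 525 [-0.0067 -0.0041 -0.0017]
0.016 500 [-0.0019  0.0005  0.0029]
0.02 458 [0.0025 0.005  0.0076]
0.024 427 [0.007  0.0107 0.0126]
0.028 342 [0.0102 0.0112 0.0124]
0.032 391 [0.0113 0.0131 0.0153]
0.036 386 [0.0152 0.0176 0.02  ]
0.04 260 [0.0196 0.0217 0.0253]
pitch 49.16666840114781 dist 0.01180244678383783
al 0.0 875 up 0.011754293540622084 y [-0.0337  0.0338]
al 0.004 809 up 0.01134359143363213 y [-0.0336  0.0337]
al 0.008 739 up 0.011448499447434736 y [-0.0338  0.0337]
al 0.012 552 up 0.011625845809291047 y [-0.0217  0.0205]
al 0.016 520 up 0.01167398940862685 y [-0.0224  0.0212]
al 0.02 465 up 0.011507724844891994 y [-0.0212  0.0198]
al 0.024 828 up 0.010925162648944303 y [-0.0272  0.0258]
al 0.028 1043 up 0.014524256548663425 y [-0.0295  0.0283]
al 0.032 654 up 0.015662970613983626 y [-0.0292  0.0284]
al 0.036 608 up 0.01567190719959026 y [-0.0299  0.0285]
al 0.04 561 up 0.01560102785308066 y [-0.0291  0.0283]
al 0.044 317 up 0.014892047591894221 y [-0.0281  0.0273]
al 0.048 4 up 0.01328342166204965 y [-0.0229  0.0137]
TCP [0.4323 0.0064 0.275 ] heading 44.825588408926706 tool z [-0.0013  0.0002 -1.    ] dq 0.004916423645127103
label in window 0.1375622189844294 0.0004290220233569541 -0.033019707861608315 move (tool) [-0.0005 -0.0004  0.05  ]
```

Call:
step_hand([
  [0.03,0,0,0.015,0],
  [0.03,0,0,0.02,0],
  [0.03,0,0,0.015,0],
  [0.03,0,0,0,0],
  [0.03,0,0,0,0],
  [0.03,0,0,0,0],
  [0.03,0,0,0,0],
])

```text
t: 11.6
tool_pos: [0.4332, 0.0063, 0.2268]
orientation: [2.903, 1.2, 0.002]
force: [0.1, -0.1, -1.9]
opening: 0.0439
gripper_force: 50.0
```

Run:
```python
from aim import *
from h import cloud
aim(.046,-.0083,-.0007,49.2)
out=[]
for n in("wrist","scene"):
    c=read_camera(n);W=wcloud(c) if n=="wrist" else cloud(c);im=c["image"];hsv=cv2.cvtColor(im,cv2.COLOR_RGB2HSV)
    m=(hsv[...,1]<80)&(abs(W[...,2]-.114)<.006)&(np.hypot(W[...,0]-.494,W[...,1]-.07)<.035)
    print(n,m.sum(),W[m].mean(0) if m.any() else'')
    k=(hsv[...,0]<15)&(hsv[...,1]>150)&(abs(W[...,2]-.114)<.006)&(np.hypot(W[...,0]-.518,W[...,1]-.067)<.08)
    if k.sum()>20:print("deck",cv2.minEnclosingCircle(W[k][:,:2].astype(np.float32)*1000))
    out.append(im[...,::-1])
cv2.imwrite("pics/f.png",np.hstack([cv2.resize(out[0],(400,250)),cv2.resize(out[1][100:260,260:420],(250,250))]))
```

```bash
python3 prof.py|grep pitch
```

```text
TCP [0.4332 0.0063 0.2268] heading 44.90563829605504 tool z [ 0.0017 -0.0001 -1.    ] dq 0.002857846820660861
label in window 0.10064464023190291 0.0013342002471460105 -0.0022649523609192704 move (tool) [-0.0013 -0.0013  0.002 ]
wrist 835 [0.4942 0.0689 0.1155]
deck ((517.551025390625, 65.6832275390625), 64.16496276855469)
scene 45 [0.4957 0.0697 0.1148]
deck ((520.4506225585938, 64.35601806640625), 65.98031616210938)
pitch 49.388054979584645 dist 0.012181338026899117
```

View pics/f.png

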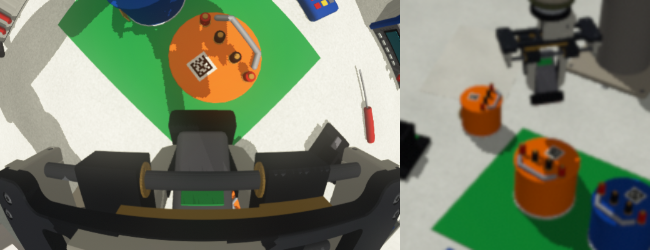

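The wrist view shows the label at about (201,67), straight ahead of the nose. The camera re-measurement agrees to about 2 mm, with the label at x 0.101, y 0.001, z −0.002 m in the window frame. Handing in.

Call:
step_hand([
  [0.03,0,0,0,0],
  [0.03,0,0,0,0],
  [0.03,0,0,0,0],
])

```text
t: 12.05
tool_pos: [0.4327, 0.0063, 0.2259]
orientation: [2.903, 1.2, 0.0]
force: [-0.5, 0.4, -1.4]
opening: 0.0438
gripper_force: 50.0
```

```bash
python3 -c "
from plant import robot
print(robot.close_job())"
```

```text
the job is handed in; nothing more can be done
None
```

I handed the job in at 12 s with the scanner gripped and still; by my measurements the window is about 10 cm from the orange label, the nose is about 49° below level, and the aim is within about 3 mm of the label's centre, but no verdict came back.

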